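# Un-nest the clip tote, turn it half round and snap it onto the vial tote

## Robot

A 6-joint arm with a two-finger parallel gripper is mounted at the origin on a cart in front of the work surface, level with it; the furniture and walls round the work are solid. World frame = base frame: x ahead of the robot, y to its left, z up, the work surface at z = 0. Lengths are in m, angles in degrees, forces in N, time in s.
With the tool pointing down it reaches from about 0.3 to 0.75 m from the base axis. Payload 8.5 kg.
Tool frame: the origin (TCP) lies at the very end of the fingers, on their centre line; the grasp point (between the pads) lies 19 mm behind it (env.hold_point_z is the distance from the TCP to the grasp point, in m); z points along the fingers, y is the line along which they close (so a half turn about z gives the same grasp; the last joint's range is limited). The gripper opens to 85 mm and grips with 20 to 120 N. Pads are 22 mm wide; open, the fingers measure 114 mm over their backs; the gripper's body (76 mm by 85 mm) begins 54 mm behind the grasp point. The pads swing forward as they close: fully open they stand 13 mm farther back than shut.
Start: joints at [-79.085, 21.807, 74.336, -0, 83.858, -12.336], TCP at [0.217, -0.505, 0.231] pointing down, gripper open.
Joint ranges: [-178.18, 178.18], [-50.72, 133.34], [12.68, 142.11], [-81.47, 261.47], [9.98, 163.14], [-165.26, 165.26]. Speed limits (degrees/s): [136.94, 136.94, 180, 180, 180, 180].

## Interface

Orientations are given as a 3x3 rotation matrix whose columns are the frame's x, y, z axes.
In Python, from rig import env, optics gives the robot as it stands.
- The arm moves only by the shell command python3 -m jog 'ROWS' [OPENING] [FORCE]. ROWS is JSON, a list of rows, each an object with "linear": the shift along the tool's x, y, z in units of 40 mm (1.0 is 40 mm), a list of three; "roll": the turn about the tool's z in units of 5 degrees (1.0 is 5 degrees). A call has 1 to 12 rows; each row shifts and turns the commanded pose from where the row before left it, along the tool's axes as they then stand; what a row does not reach is not made up. A row lasts 1/12 s, in which the tool goes at most 41.7 mm and 7.16 degrees, less where a joint would pass 70% of its speed; a pose out of reach is approached as far as the arm can. A call is refused whole if a number of a shift passes 1 or a number of a turn 1, either way. A call with a gripper value outside its range is refused whole. OPENING is the opening, from -1 (shut) to 1 (fully open), set as the call begins (- or left out, the last holds). The fingers move at their own pace and stop on an object; FORCE is the grip in N (left out, the last holds). Time passes only in rows, so rows that do not move let the fingers close. It gives the time, the measured TCP pose, the force, the opening and the grip force at its end, in the units of the state.
- env.observe(): the state, without advancing time (a new reading comes with each control period).
- optics.get_image(name): name is "scene" or "top" or "wrist"; returns the picture (480x640x3 uint8, red, green, blue); there is no depth.
- optics.calibration(name): a dict with "fov_y" (degrees; the focal length in pixels is half the picture's height over the tangent of half this angle, whatever the lens; pixels are square), "cx", "cy" (the principal point, pixels), "T" (4x4, takes a point from camera to world coordinates). Camera axes: x right, y down, z forward; pixel columns grow to the right and rows downward; lengths in m; the calibration is good to about 2 mm. A picture is of the moment at which its call begins: read the wrist's pose just before it. calibration takes no time and is no camera call; for the wrist camera it gives the pose at the moment of the call.
- env.close_job(): hands the job in; it is judged then, once.
The state is a dict: "time_s": time; "q": joint angles; "qvel": joint speeds; "joint_efforts": joint torques, N m; "position": TCP position; "tool_rot": TCP orientation; "ft_force": force on the tool from outside, world axes, zero at the start; "wrist_torque": the same for the moment, N m; "grip_width": finger opening in m; "gripper_force": force on a finger pad.
Only numpy, scipy, OpenCV 4.12 (cv2) and the standard library are available. Lean on these libraries where they do the work, as an engineer would, in place of code of your own. Each camera call takes 0.05 s, during which the arm holds its last target. There are 200 camera calls.

## Task

Lift the tote with the joint clips out of the spare tote it is nested in, turn it half round so that it stacks instead of nests, and set it on the tote of sample vials. It has to be snapped fully home under all three spring catches, so press it down firmly, but no harder than that takes: there is glass below, and the anti-vibration platform under it gives. Keep the clips in their tote and the vials standing, and leave the spare tote and everything else where it is.

Things in the scene. Friction and masses are not known exactly. Their poses are not given: they have to be found in the camera images.
- clip_tote: Grey plastic tote with two loose joint clips in it, nested at the start in the spare tote (same heading, 28 mm higher). 164 mm long (x axis) and 68 mm wide (y), 74 mm high, tapering to a foot of 144 x 46 mm; origin at the centre of its underside, z up. At its -x end both corners are cut away below the rim; its +x end has one groove in the middle. About 0.16 to 0.25 kg with the clips.
- vial_tote: Tote of the same shape and axes, loose, with three vials in it (tops 59 mm above its origin), standing on the platform. A tote of the same heading would slide down into it and onto the vials. One turned half round (x axis pointing the other way) lands with its foot on three ledges: in the two corners at this tote's -x end and in the middle of its +x end.
- spare_tote: Empty tote of the same shape and axes, loose on the bench, in which the clip tote is nested at the start with about 1 mm play; lift straight up. Stays where it is.
- platform: Anti-vibration platform under the vial tote, fixed on the bench: steel base, aluminium top plate 200 x 100 mm on soft rubber mounts, top at 31 mm; origin at the centre of its underside, x along its length. It sinks about 1 mm for every 1.3 N, up to 13 mm, and comes up again after. A push over 14 N is too hard on the glass (18 N on the plate, of which 2 to 4 N is the vial tote's weight).
- vial_1: Capped glass sample vial, 28 mm across, 57 mm high, standing in the vial tote; origin at the centre of its underside.
- vial_2: As vial_1.
- vial_3: As vial_1.
- clip_a: White plastic joint clip, 38 x 43 x 17 mm, loose in the clip tote; origin at its underside.
- clip_b: Clear plastic joint clip, 38 x 43 x 17 mm, loose in the clip tote; origin at its underside.
- amber_bottle: Bystander: brown bottle with black cap, 46 mm across, 93 mm high.
- conical_flask: Bystander: glass conical flask, 64 mm across, 105 mm high.
- grease_jar: Bystander: white jar, 48 mm across, 51 mm high.
- beaker_100: Bystander: glass beaker, 56 mm across, 70 mm high.
- glass_stopper: Bystander: glass stopper, 35 mm across, 42 mm high, standing on its head.
- cork_ring: Bystander: cork ring, 128 mm across, 30 mm high.
- clip_tote_grip (a point): Middle of the clip tote between its two grip pads, 68 mm above its origin, 6 mm below the rim. The pads are vertical flat faces in the middle of the long sides, at y = -34 and +34 mm, 48 mm long, from 22 mm below this point up to the rim. Take it from above, fingers outside the pads, closing along the tote's y; lower down they would take the spare tote's rim too. A grip of 40 N holds it.
- clip_tote_one_groove_end (a point): Foot of the clip tote's +x end wall, the end with the one groove in the middle: 72 mm along x from its origin. In the stack it is at the vial tote's -x end.
- vial_tote_seat (a point): Where the clip tote's origin must come: the centre of the vial tote at the height of its ledges, 62 mm above its origin. Upright lips round the ledges locate the foot with 1.4 mm play each way, widening to 3 mm at their tops, 9 mm higher; the catches' bevels guide it from 10 mm above, within 2.5 mm. Down to 11 mm above this point nothing touches.
- vial_tote_catch (a point): Tip of the catch at the vial tote's +x end; there is one more at each corner ledge. Sprung, bevelled on top, they reach 2 mm over the foot of the tote above and hold it 4 to 7 mm too high, while the platform sinks. A push of 8 to 12 N in all makes them yield; it drops by 2 to 5 N as they snap into windows in the foot, and rises again when the tote stands on the ledges.

How it is judged (in metres and radians):
On the way:
1. the clip tote is lifted right out of the spare tote (z of clip_tote in the frame of spare_tote above 0.1 m), for 0.1 s.
At the end, for the whole second after the job is handed in: Clip tote snapped home on the vial tote, half turned: origins 60 to 63.3 mm apart in height, under 4 mm off centre, 0.05 rad in yaw, 0.02 rad in tilt. Clips in it; vials upright in theirs, still within 40 mm of the platform's centre. Spare tote moved under 30 mm and upright. All at rest (z of clip_tote in the frame of vial_tote between 0.06 and 0.0633 m and horizontal distance between clip_tote and vial_tote below 0.004 m and angle between the x axis of clip_tote and the x axis of vial_tote, either way round below 0.05 rad and angle between the z axis of clip_tote and the z axis of vial_tote, either way round below 0.02 rad and angle between vial_tote's own z axis and vertical below 0.06 rad and horizontal distance between vial_tote and platform below 0.04 m and distance between each of clip_a, clip_b and clip_tote below 0.07 m and distance between each of vial_1, vial_2, vial_3 and vial_tote below 0.06 m and angle between each of vial_1, vial_2, vial_3's own z axis and vertical below 0.3 rad and distance of spare_tote from where it was at the start of the episode below 0.03 m and angle between spare_tote's own z axis and vertical below 0.05 rad and linear speed of each of clip_tote, vial_tote below 0.02 m/s); the robot touches nothing.
It fails at once if the vial tote is pressed on the platform with more than 18 N, its own weight included (contact force between vial_tote and platform above 18 N).
It fails at once if the clip tote is let down on the vials (contact force between clip_tote and vial_1 above 2 N or contact force between clip_tote and vial_2 above 2 N or contact force between clip_tote and vial_3 above 2 N).
It fails at once if the clip tote is tipped more than 0.35 rad (angle between clip_tote's own z axis and vertical above 0.35 rad).
It fails at once if a bystander is moved more than 25 mm (distance of any of amber_bottle, conical_flask, grease_jar, beaker_100, glass_stopper, cork_ring from where it was at the start of the episode above 0.025 m).
It also fails if it takes over 62 s, if anything falls off the work surface, if the arm or the gripper's body presses on something with over 40 N, if the wrist force passes 120 N, or if a joint passes its speed limit or range.

## Working session

There is one attempt and no reset: what is moved stays moved. The work goes in short steps, Python scripts to look and compute and a shell command to move; the robot and the scene stay as the last step left them, time stands still between calls to the robot, and variables do not carry over. Pictures are saved under pics/ and viewed, at most 10 in all, crops included, and the job is handed in when it is done.

```bash
mkdir -p pics
python3 - <<'E'
from rig import env, optics
import cv2,numpy as np
np.set_printoptions(precision=4,suppress=True)
for n in("scene","top"):
    cv2.imwrite(f"pics/{n}0.png",optics.get_image(n)[:,:,::-1]); c=optics.calibration(n); print(n,c["fov_y"],c["cx"],c["cy"]);print(np.array(c["T"]))
s=env.observe();print(s)
E
```

```text
scene 55.12581430661412 324.3045746002182 245.37658072634315
[[-0.5404 -0.5774  0.6121 -0.0632]
 [-0.8413  0.361  -0.4023  0.4404]
 [ 0.0113 -0.7324 -0.6808  0.81  ]
 [ 0.      0.      0.      1.    ]]
top 48.21101548728996 305.38646664864484 237.09238415110374
[[-0.0104 -0.9807  0.1952  0.3249]
 [-0.9999  0.0105 -0.0001  0.0126]
 [-0.0019 -0.1952 -0.9808  1.2723]
 [ 0.      0.      0.      1.    ]]
{'time_s': 0.1, 'q': array([-79.0862,  21.8367,  74.3787,   0.0026,  83.8578, -12.3368]), 'qvel': array([-0.11  ,  0.0168, -0.0528,  0.0564, -0.1303,  0.0543]), 'joint_efforts': array([  0.0035, -44.9224, -23.1655,  -0.0002,   0.0037,  -0.    ]), 'position': array([ 0.2171, -0.5051,  0.2308]), 'tool_rot': array([[ 0.9188,  0.3947, -0.0002],
       [ 0.3947, -0.9188,  0.0013],
       [ 0.0003, -0.0012, -1.    ]]), 'ft_force': array([-1.0473,  0.4137, -0.7296]), 'wrist_torque': array([0.0057, 0.0153, 0.0142]), 'gripper_force': 0.0, 'grip_width': 0.08587931716755705}
```

View pics/top0.png

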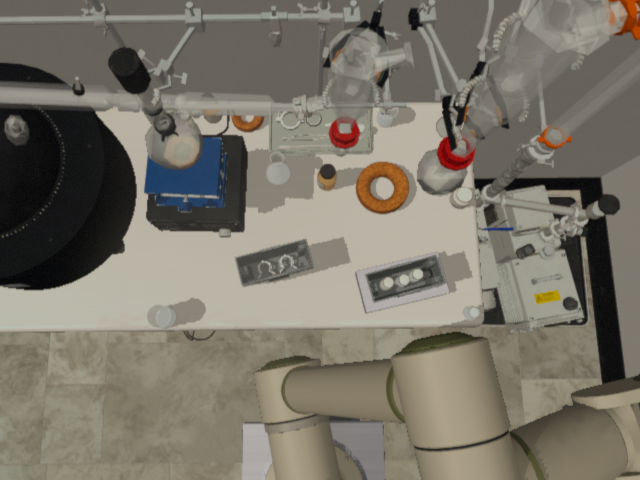

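View pics/scene0.png

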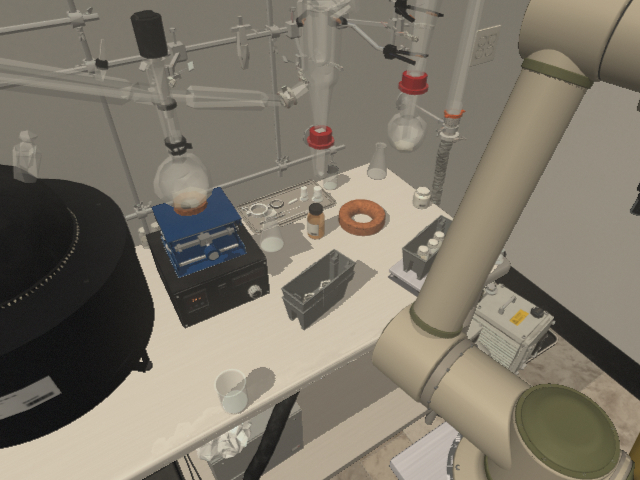

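```bash
cat > h.py <<'E'
from rig import env, optics
import cv2,numpy as np
np.set_printoptions(precision=4,suppress=True)
def ray(c,uv,z):
    f=240/np.tan(np.radians(c["fov_y"]/2)); T=np.array(c["T"])
    d=T[:3,:3]@np.array([(uv[0]-c["cx"])/f,(uv[1]-c["cy"])/f,1]); o=T[:3,3]
    return o+d*(z-o[2])/d[2]
def proj(c,p):
    f=240/np.tan(np.radians(c["fov_y"]/2)); T=np.array(c["T"])
    q=T[:3,:3].T@(np.array(p)-T[:3,3]); return np.array([c["cx"]+f*q[0]/q[2],c["cy"]+f*q[1]/q[2]])
E
python3 - <<'E'
from h import *
im=cv2.imread("pics/top0.png")
a=im[235:295,220:330];b=im[250:310,350:460]
cv2.imwrite("pics/crop1.png",cv2.resize(np.vstack([a,b]),None,fx=5,fy=5,interpolation=cv2.INTER_CUBIC))
E
```

```text
(no output)
```

View pics/crop1.png

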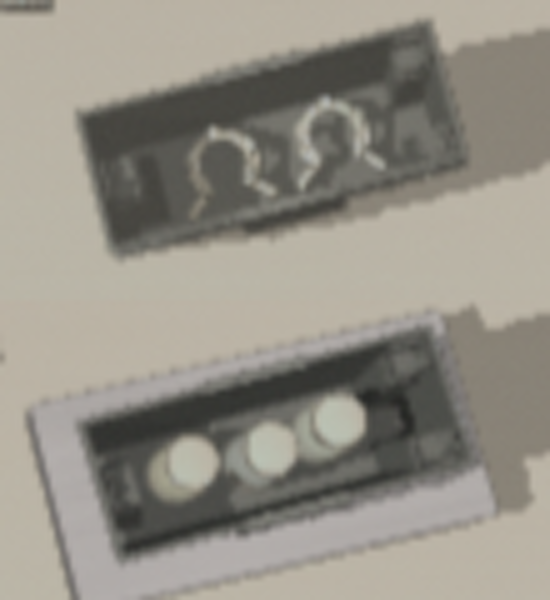

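Run:
```python
from h import *
c=optics.calibration("top")
def go(P,ox,oy,y0,z):
    W=np.array([ray(c,(ox+x/5,oy+(y-y0)/5),z) for x,y in P])
    TL,TR,BR,BL=W
    d=(TL+BL-TR-BR)/2
    print(W[:,:2],"centre",W.mean(0),"len",np.linalg.norm(d),"wid",np.linalg.norm(TL+TR-BL-BR)/2,"yaw+x",np.degrees(np.arctan2(d[1],d[0])))
go([(78,110),(432,22),(467,160),(118,255)],220,235,0,.102)
go([(82,420),(440,325),(478,462),(120,558)],350,250,300,.105)
T=optics.calibration("wrist");s=env.observe();R=s["tool_rot"];Tw=np.array(T["T"])
print("cam in tool",R.T@(Tw[:3,3]-s["position"]),R.T@Tw[:3,:3],T["fov_y"])
```

```text
[[ 0.5146  0.167 ]
 [ 0.5525  0.0102]
 [ 0.4905 -0.0045]
 [ 0.4503  0.1486]] centre [0.502  0.0803 0.102 ] len 0.15979466473536313 wid 0.06532612684020522 yaw+x 104.15760403522734
[[ 0.4734 -0.1202]
 [ 0.5138 -0.2793]
 [ 0.4532 -0.2923]
 [ 0.4131 -0.1347]] centre [ 0.4634 -0.2067  0.105 ] len 0.1633631089582304 wid 0.06203259637710123 yaw+x 104.2571653575899
cam in tool [ 0.0707  0.0002 -0.1417] [[ 0.001  -0.9599 -0.2803]
 [ 1.      0.0011  0.    ]
 [ 0.0003 -0.2803  0.9599]] 68.76384970563606
```

```bash
python3 -m jog '[{"linear":[0.86,-0.44,0],"roll":0},{"linear":[0.86,-0.44,0],"roll":0},{"linear":[0.86,-0.44,0],"roll":0},{"linear":[0.86,-0.44,0],"roll":0},{"linear":[0.86,-0.44,0],"roll":0},{"linear":[0.86,-0.44,0],"roll":0},{"linear":[0.86,-0.44,0],"roll":0},{"linear":[0.86,-0.44,0],"roll":0},{"linear":[0.86,-0.44,0],"roll":0},{"linear":[0.86,-0.44,0],"roll":0},{"linear":[0,0,0],"roll":0},{"linear":[0,0,0],"roll":0}]' 1
python3 - <<'E'
from h import *
import json
c=optics.calibration("wrist");im=optics.get_image("wrist")
cv2.imwrite("pics/w1.png",im[:,:,::-1]); json.dump({k:np.array(v).tolist() for k,v in c.items()},open("w1.json","w"))
E
```

```text
time_s: 1.1
position: [0.4644, -0.2063, 0.231]
tool_rot: [[0.917, 0.398, -0.001], [0.398, -0.917, 0.0], [-0.0, -0.001, -1.0]]
ft_force: [0.1, -0.4, -0.3]
grip_width: 0.0849
gripper_force: 0.0
```

View pics/w1.png

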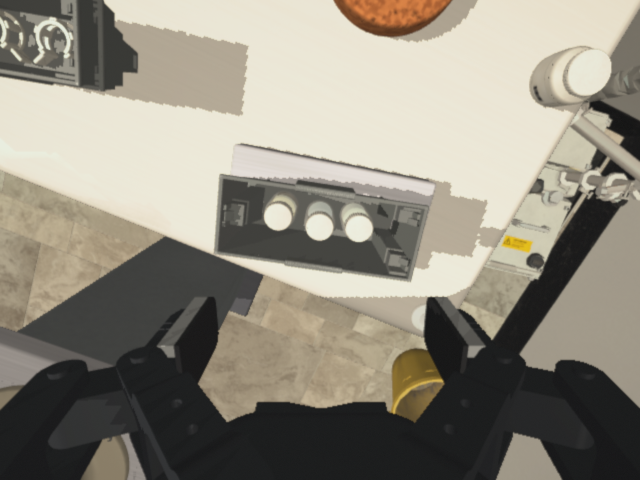

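Run:
```python
from h import *
im=cv2.imread("pics/w1.png")
cv2.imwrite("pics/crop2.png",cv2.resize(im[160:295,205:445],(792,446),interpolation=cv2.INTER_CUBIC))
```

```text
(no output)
```

View pics/crop2.png

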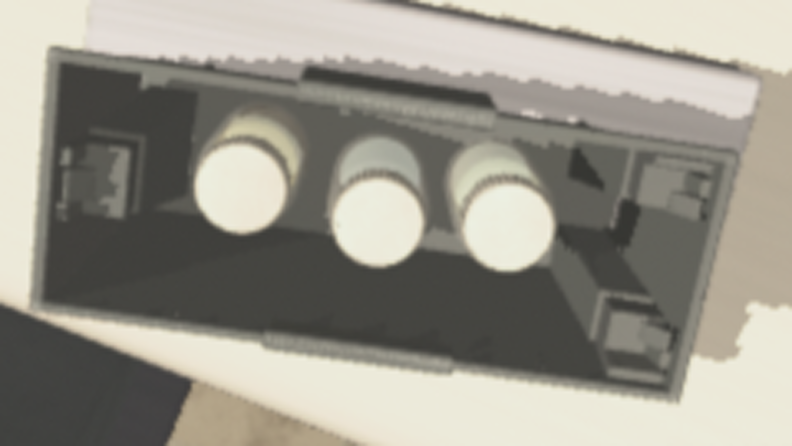

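```bash
cat >> h.py <<'E'
def rect(c,P,z):
    W=np.array([ray(c,p,z) for p in P]); TL,TR,BR,BL=W
    d=(TL+BL-TR-BR)/2
    print("centre",W.mean(0),"len",np.linalg.norm(d),"wid",np.linalg.norm(TL+TR-BL-BR)/2,"yaw+x",np.degrees(np.arctan2(d[1],d[0])),"tops/bots yaw",[np.degrees(np.arctan2(*(v[1::-1]))) for v in (TL-TR,BL-BR)])
    return W
E
python3 - <<'E'
from h import *
import json
c=json.load(open("w1.json"))
for z in (.104,.105):
    W=rect(c,[(205+x/3.3,160+y/3.3) for x,y in [(50,47),(738,152),(678,402),(32,309)]],z)
print(W)
E
```

```text
centre [ 0.4628 -0.2061  0.104 ] len 0.16189831711278194 wid 0.06428441564259733 yaw+x 104.81037614269616 tops/bots yaw [np.float64(104.83585319048065), np.float64(104.78489769970771)]
centre [ 0.4631 -0.206   0.105 ] len 0.16129561389799663 wid 0.0640451023213761 yaw+x 104.81037614269614 tops/bots yaw [np.float64(104.83585319048065), np.float64(104.78489769970771)]
[[ 0.4734 -0.1197  0.105 ]
 [ 0.5147 -0.2756  0.105 ]
 [ 0.4527 -0.2922  0.105 ]
 [ 0.4116 -0.1363  0.105 ]]
```

```bash
python3 -m jog '[{"linear":[0.46,-0.77,0],"roll":0},{"linear":[0.46,-0.77,0],"roll":0},{"linear":[0.46,-0.77,0],"roll":0},{"linear":[0.46,-0.77,0],"roll":0},{"linear":[0.46,-0.77,0],"roll":0},{"linear":[0.46,-0.77,0],"roll":0},{"linear":[0.46,-0.77,0],"roll":0},{"linear":[0.46,-0.77,0],"roll":0},{"linear":[0,0,0],"roll":-1},{"linear":[0,0,0],"roll":-1},{"linear":[0,0,0],"roll":-1},{"linear":[0,0,0],"roll":-1}]' 1 && python3 -m jog '[{"linear":[0,0,0],"roll":-1},{"linear":[0,0,0],"roll":-1},{"linear":[0,0,0],"roll":-1},{"linear":[0,0,0],"roll":-1},{"linear":[0,0,0],"roll":-1},{"linear":[0,0,0],"roll":-1},{"linear":[0,0,0],"roll":-1},{"linear":[0,0,0],"roll":-1},{"linear":[0,0,0],"roll":-1},{"linear":[0,0,0],"roll":-1},{"linear":[0,0,0],"roll":-1},{"linear":[0,0,0],"roll":-1}]' && python3 -m jog '[{"linear":[0,0,0],"roll":-0.2},{"linear":[0,0,0],"roll":0},{"linear":[0,0,0],"roll":0}]'
python3 - <<'E'
from h import *
import json
c=optics.calibration("wrist");im=optics.get_image("wrist")[:,:,::-1]
json.dump({k:np.array(v).tolist() for k,v in c.items()},open("w2.json","w"))
cv2.imwrite("pics/w2.png",im)
p=proj(c,(.502,.080,.10)); print(p)
x,y=int(p[0]),int(p[1]); x0=max(x-140,0); y0=max(y-140,0); print(x0,y0)
cv2.imwrite("pics/crop3.png",cv2.resize(im[y0:y0+260,x0:x0+280],None,fx=2.3,fy=2.3,interpolation=cv2.INTER_CUBIC))
E
```

```text
time_s: 2.15
position: [0.5016, 0.0754, 0.2312]
tool_rot: [[0.727, 0.687, -0.0], [0.687, -0.727, -0.0], [-0.0, -0.0, -1.0]]
ft_force: [-0.6, -0.6, -0.4]
grip_width: 0.0854
gripper_force: 0.0
time_s: 3.15
position: [0.5016, 0.075, 0.2312]
tool_rot: [[-0.231, 0.973, -0.001], [0.973, 0.231, -0.0], [-0.0, -0.001, -1.0]]
ft_force: [-0.6, 0.3, 1.1]
grip_width: 0.0856
gripper_force: 0.0
time_s: 3.4
position: [0.5017, 0.0759, 0.2313]
tool_rot: [[-0.243, 0.97, -0.0], [0.97, 0.243, -0.0], [-0.0, -0.0, -1.0]]
ft_force: [0.3, 0.9, 0.6]
grip_width: 0.0851
gripper_force: 0.0
[322.8363 223.0115]
182 83
```

View pics/crop3.png

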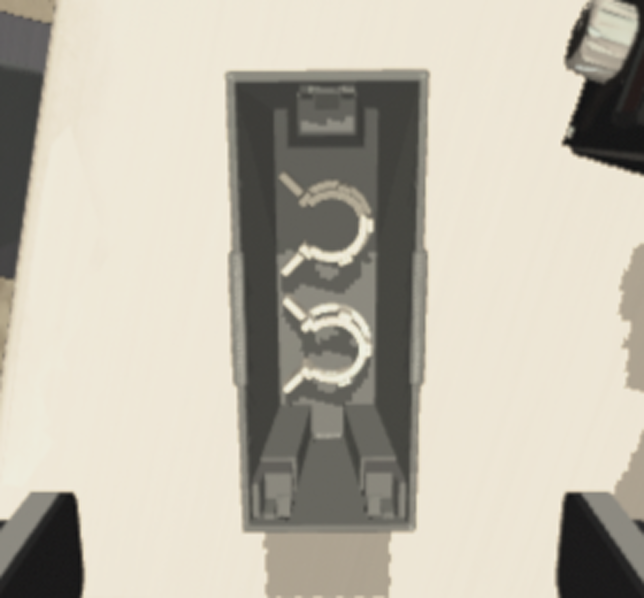

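Run:
```python
from h import *
import json
c=json.load(open("w2.json"))
W=rect(c,[(182+x/2.3,83+y/2.3) for x,y in [(228,73),(245,530),(413,530),(428,72)]],.102)
print(W)
P=rect(c,[(182+x/2.3,83+y/2.3) for x,y in [(231,250),(237,383),(417,383),(427,250)]],.102)
s=env.observe();R=s["tool_rot"];m=W.mean(0)
print(R.T@(m-s["position"])/.04, s["position"],np.degrees(np.arctan2(R[1,0],R[0,0])),env.hold_point_z)
```

```text
centre [0.5032 0.0816 0.102 ] len 0.1613484193824613 wid 0.06308748203617173 yaw+x 104.41645223749762 tops/bots yaw [np.float64(104.54405112135095), np.float64(104.28910729489566)]
[[ 0.4524  0.1519  0.102 ]
 [ 0.4929 -0.0042  0.102 ]
 [ 0.5537  0.0111  0.102 ]
 [ 0.5139  0.1676  0.102 ]]
centre [0.5029 0.0822 0.102 ] len 0.04713375132673559 wid 0.06481152302002671 yaw+x 103.44277475078862 tops/bots yaw [np.float64(104.9245410612892), np.float64(101.96212266517574)]
[0.1247 0.0711 3.2322] [0.5017 0.0761 0.2313] 104.08024041734684 0.0187
```

```bash
python3 -m jog '[{"linear":[0.13,0.06,0.3],"roll":-0.06},{"linear":[0,0,0.6],"roll":0},{"linear":[0,0,0.6],"roll":0},{"linear":[0,0,0.6],"roll":0},{"linear":[0,0,0.6],"roll":0},{"linear":[0,0,0.5],"roll":0},{"linear":[0,0,0.4],"roll":0},{"linear":[0,0,0.2],"roll":0},{"linear":[0,0,0.18],"roll":0},{"linear":[0,0,0],"roll":0},{"linear":[0,0,0],"roll":0}]' 1 45 && python3 -m jog '[{"linear":[0,0,0],"roll":0},{"linear":[0,0,0],"roll":0},{"linear":[0,0,0],"roll":0},{"linear":[0,0,0],"roll":0},{"linear":[0,0,0],"roll":0},{"linear":[0,0,0],"roll":0},{"linear":[0,0,0],"roll":0},{"linear":[0,0,0],"roll":0},{"linear":[0,0,0],"roll":0},{"linear":[0,0,0],"roll":0}]' -1 45
```

```text
time_s: 4.37
position: [0.5031, 0.0822, 0.0726]
tool_rot: [[-0.251, 0.968, 0.001], [0.968, 0.251, -0.0], [-0.0, 0.001, -1.0]]
ft_force: [0.9, -0.4, -0.0]
grip_width: 0.0852
gripper_force: 0.0
time_s: 5.2
position: [0.5031, 0.0823, 0.0732]
tool_rot: [[-0.251, 0.968, 0.002], [0.968, 0.251, -0.0], [-0.001, 0.002, -1.0]]
ft_force: [-1.5, -0.0, 5.6]
grip_width: 0.0666
gripper_force: 51.1
```

```bash
python3 -m jog '[{"linear":[0,0,-0.1],"roll":0},{"linear":[0,0,-0.2],"roll":0},{"linear":[0,0,-0.3],"roll":0},{"linear":[0,0,-0.4],"roll":0},{"linear":[0,0,-0.4],"roll":0},{"linear":[0,0,-0.4],"roll":0},{"linear":[0,0,-0.4],"roll":0},{"linear":[0,0,-0.4],"roll":0},{"linear":[0,0,-0.4],"roll":0},{"linear":[0,0,-0.3],"roll":0},{"linear":[0,0,-0.15],"roll":0},{"linear":[0,0,0],"roll":0}]'
python3 - <<'E'
from h import *
t=optics.get_image("scene")[:,:,::-1]; w=optics.get_image("wrist")[:,:,::-1]
cv2.imwrite("pics/lift.png",np.hstack([cv2.resize(t[180:480,230:480],(400,480)),cv2.resize(w[:,120:520],(400,480))]))
E
```

```text
time_s: 6.2
position: [0.5031, 0.0823, 0.2117]
tool_rot: [[-0.251, 0.968, 0.003], [0.968, 0.251, -0.0], [-0.001, 0.003, -1.0]]
ft_force: [0.7, 0.2, -2.6]
grip_width: 0.0672
gripper_force: 50.8
```

View pics/lift.png

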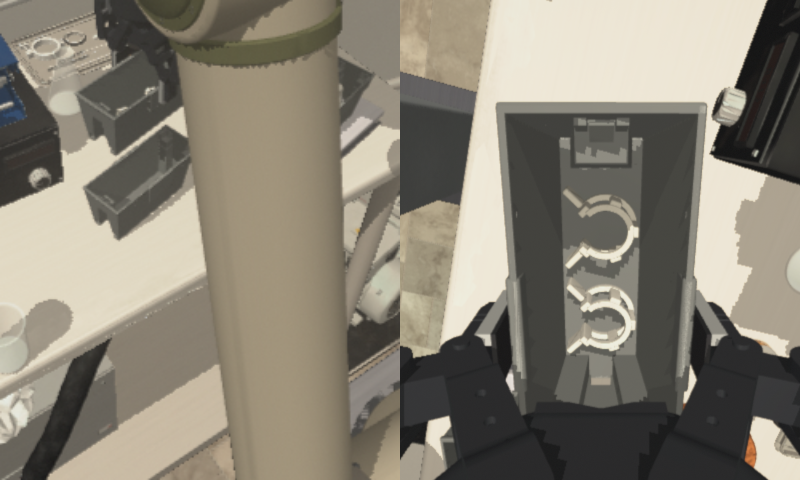

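Run:
```python
from h import *
c=optics.calibration("wrist");s=env.observe();R=s["tool_rot"]
for z in(.2385,.2405,.2425):
    a=[R.T@(ray(c,p,z)-s["position"]) for p in ((218,105),(427,104),(226,175),(418,165))]
    print(z,(a[0]+a[1])/2,a[0]-a[1])
print(s["position"],np.degrees(np.arctan2(R[1,0],R[0,0])))
```

```text
0.2385 [ 0.0801 -0.0001 -0.0286] [-0.0003 -0.0631  0.    ]
0.2405 [ 0.08   -0.0001 -0.0306] [-0.0003 -0.062   0.    ]
0.2425 [ 0.0798 -0.0001 -0.0326] [-0.0003 -0.0609  0.    ]
[0.5024 0.0823 0.2098] 104.55025961239687
```

```bash
python3 -m jog '[{"linear":[-0.27,-0.11,0],"roll":0.3},{"linear":[-0.47,-0.19,0],"roll":0},{"linear":[-0.675,-0.275,0],"roll":0},{"linear":[-0.675,-0.275,0],"roll":0},{"linear":[-0.675,-0.275,0],"roll":0},{"linear":[-0.675,-0.275,0],"roll":0},{"linear":[-0.675,-0.275,0],"roll":0},{"linear":[-0.675,-0.275,0],"roll":0},{"linear":[-0.675,-0.275,0],"roll":0},{"linear":[-0.675,-0.275,0],"roll":0},{"linear":[-0.41,-0.17,0],"roll":0.3},{"linear":[-0.2,-0.08,0],"roll":0.6}]' && python3 -m jog '[{"linear":[0,0,0],"roll":1},{"linear":[0,0,0],"roll":1},{"linear":[0,0,0],"roll":1},{"linear":[0,0,0],"roll":1},{"linear":[0,0,0],"roll":1},{"linear":[0,0,0],"roll":1},{"linear":[0,0,0],"roll":1},{"linear":[0,0,0],"roll":1},{"linear":[0,0,0],"roll":1},{"linear":[0,0,0],"roll":1},{"linear":[0,0,0],"roll":1},{"linear":[0,0,0],"roll":1}]' && python3 -m jog '[{"linear":[0,0,0],"roll":1},{"linear":[0,0,0],"roll":1},{"linear":[0,0,0],"roll":1},{"linear":[0,0,0],"roll":1},{"linear":[0,0,0],"roll":1},{"linear":[0,0,0],"roll":1},{"linear":[0,0,0],"roll":1},{"linear":[0,0,0],"roll":1},{"linear":[0,0,0],"roll":1},{"linear":[0,0,0],"roll":1},{"linear":[0,0,0],"roll":1},{"linear":[0,0,0],"roll":1}]'
```

```text
time_s: 7.3
position: [0.4555, -0.2083, 0.2092]
tool_rot: [[-0.144, 0.99, -0.002], [0.99, 0.144, 0.0], [0.001, -0.001, -1.0]]
ft_force: [0.1, 0.3, -1.5]
grip_width: 0.0675
gripper_force: 50.8
time_s: 8.3
position: [0.4559, -0.2059, 0.2093]
tool_rot: [[0.786, 0.619, -0.002], [0.619, -0.786, 0.001], [-0.001, -0.002, -1.0]]
ft_force: [0.3, -0.0, -2.1]
grip_width: 0.0675
gripper_force: 50.8
time_s: 9.3
position: [0.4559, -0.2059, 0.2093]
tool_rot: [[0.929, -0.371, -0.002], [-0.371, -0.929, 0.001], [-0.002, -0.0, -1.0]]
ft_force: [0.1, 0.3, -1.5]
grip_width: 0.0672
gripper_force: 50.8
```

```bash
python3 -m jog '[{"linear":[0,0,0],"roll":1},{"linear":[0,0,0],"roll":1},{"linear":[0,0,0],"roll":1},{"linear":[0,0,0],"roll":1},{"linear":[0,0,0],"roll":1},{"linear":[0,0,0],"roll":1},{"linear":[0,0,0],"roll":1},{"linear":[0,0,0],"roll":1},{"linear":[0,0,0],"roll":1},{"linear":[0,0,0],"roll":0.6},{"linear":[0,0,0],"roll":0},{"linear":[0,0,0],"roll":0}]'
python3 - <<'E'
from h import *
R=None
w=optics.get_image("wrist")[:,:,::-1];c=optics.calibration("wrist")
cv2.imwrite("pics/w4.png",w)
s=env.observe();R=s["tool_rot"];print(s["position"],R,np.degrees(np.arctan2(R[1,0],R[0,0])),s["q"],s["ft_force"])
print(R.T@(np.array([.4634,-.2068,.2])-s["position"])/.04)
E
```

```text
time_s: 10.3
position: [0.4561, -0.2058, 0.2095]
tool_rot: [[0.352, -0.936, -0.001], [-0.936, -0.352, 0.001], [-0.001, 0.001, -1.0]]
ft_force: [0.3, -0.3, -1.6]
grip_width: 0.0671
gripper_force: 50.8
[ 0.4562 -0.2058  0.2097] [[ 0.352  -0.936  -0.0008]
 [-0.936  -0.352   0.0006]
 [-0.0008  0.0006 -1.    ]] -69.39079813108869 [-37.8518  17.9158  84.1393  -0.0029  78.0028 121.5396] [-0.5009 -0.2766 -1.2277]
[ 0.0873 -0.1585  0.2414]
```

View pics/w4.png

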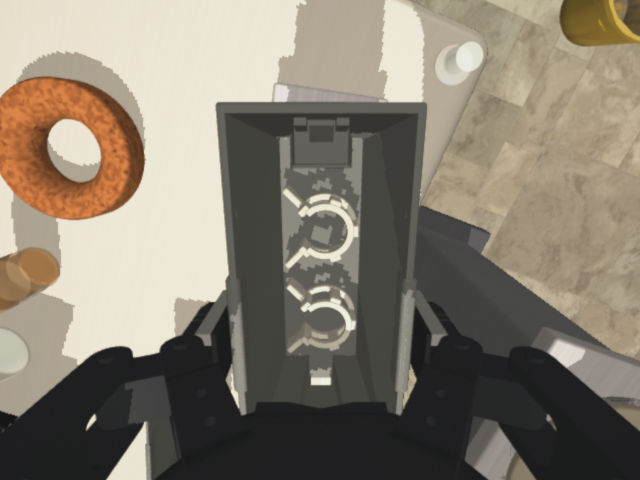

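```bash
python3 -m jog '[{"linear":[0,0,0],"roll":0.6},{"linear":[0,0,0],"roll":0.6},{"linear":[0.07,-0.168,0],"roll":0},{"linear":[0,0,0.1],"roll":0},{"linear":[0,0,0.3],"roll":0},{"linear":[0,0,0.3],"roll":0},{"linear":[0,0,0.3],"roll":0},{"linear":[0,0,0.2],"roll":0},{"linear":[0,0,0.1],"roll":0},{"linear":[0,0,0.05],"roll":0},{"linear":[0,0,0],"roll":0},{"linear":[0,0,0],"roll":0}]'
python3 - <<'E'
from h import *
im=[optics.get_image(n)[:,:,::-1] for n in("top","scene","wrist")]
for n,i in zip("tsw",im): cv2.imwrite(f"pics/pre_{n}.png",i)
s=env.observe();R=s["tool_rot"];print(s["position"],np.degrees(np.arctan2(R[1,0],R[0,0])),s["ft_force"],s["wrist_torque"],s["time_s"])
print(R.T@(np.array([.4634,-.2068,.2])-s["position"])/.04)
E
```

```text
time_s: 11.35
position: [0.4641, -0.2067, 0.1565]
tool_rot: [[0.252, -0.968, 0.001], [-0.968, -0.252, -0.0], [0.001, -0.001, -1.0]]
ft_force: [-0.0, -0.6, -1.5]
grip_width: 0.0673
gripper_force: 50.9
[ 0.464  -0.2067  0.1566] -75.43952176148854 [-0.3618 -0.0462 -1.2851] [0.0112 0.026  0.0448] 11.5
[-0.0006  0.0149 -1.0845]
```

```bash
python3 -m jog '[{"linear":[0,0.015,0.05],"roll":0},{"linear":[0,0,0.05],"roll":0},{"linear":[0,0,0.05],"roll":0},{"linear":[0,0,0],"roll":0}]' && python3 -m jog '[{"linear":[0,0,0.025],"roll":0},{"linear":[0,0,0.025],"roll":0},{"linear":[0,0,0],"roll":0},{"linear":[0,0,0],"roll":0}]' && python3 -m jog '[{"linear":[0,0,0.025],"roll":0},{"linear":[0,0,0.025],"roll":0},{"linear":[0,0,0],"roll":0},{"linear":[0,0,0],"roll":0}]'
```

```text
time_s: 11.83
position: [0.4631, -0.2066, 0.1497]
tool_rot: [[0.251, -0.968, -0.001], [-0.968, -0.251, 0.001], [-0.001, 0.001, -1.0]]
ft_force: [-0.8, 0.4, -2.4]
grip_width: 0.0668
gripper_force: 50.9
time_s: 12.17
position: [0.4633, -0.2067, 0.1481]
tool_rot: [[0.251, -0.968, -0.0], [-0.968, -0.251, 0.0], [-0.0, -0.0, -1.0]]
ft_force: [-0.1, 0.4, -2.0]
grip_width: 0.0672
gripper_force: 50.9
time_s: 12.5
position: [0.4632, -0.2067, 0.1461]
tool_rot: [[0.251, -0.968, -0.0], [-0.968, -0.251, 0.0], [-0.0, 0.0, -1.0]]
ft_force: [-1.1, -0.3, -1.5]
grip_width: 0.0673
gripper_force: 50.9
```

```bash
for i in 1; do python3 -m jog '[{"linear":[0,0,0.025],"roll":0},{"linear":[0,0,0.025],"roll":0},{"linear":[0,0,0],"roll":0},{"linear":[0,0,0],"roll":0}]' | egrep 'pos|ft|time'; python3 -m jog '[{"linear":[0,0,0.025],"roll":0},{"linear":[0,0,0.025],"roll":0},{"linear":[0,0,0],"roll":0},{"linear":[0,0,0],"roll":0}]' | egrep 'pos|ft|rot';python3 -m jog '[{"linear":[0,0,0.025],"roll":0},{"linear":[0,0,0.025],"roll":0},{"linear":[0,0,0],"roll":0},{"linear":[0,0,0],"roll":0}]' | egrep 'pos|ft|rot';done; python3 -c "
from h import *
print(env.observe()['wrist_torque'])"
```

```text
time_s: 12.83
position: [0.4632, -0.2066, 0.1441]
ft_force: [-0.1, 1.4, -0.4]
position: [0.4632, -0.2065, 0.1421]
tool_rot: [[0.251, -0.968, -0.0], [-0.968, -0.251, 0.0], [-0.0, -0.0, -1.0]]
ft_force: [0.2, 1.6, 1.6]
position: [0.4633, -0.2067, 0.1402]
tool_rot: [[0.251, -0.968, 0.0], [-0.968, -0.251, 0.0], [0.0, -0.0, -1.0]]
ft_force: [-1.0, 2.7, 2.9]
[ 0.3679  0.0603 -0.034 ]
```

```bash
python3 -m jog '[{"linear":[-0.02,0,0],"roll":0},{"linear":[0,0,0],"roll":0},{"linear":[0,0,0],"roll":0}]' | egrep 'pos|ft|time'; python3 -m jog '[{"linear":[0,0,0.025],"roll":0},{"linear":[0,0,0],"roll":0},{"linear":[0,0,0],"roll":0}]' | egrep 'pos|ft|rot'; python3 -c "
from h import *
print(env.observe()['wrist_torque'],env.observe()['ft_force'])"
```

```text
time_s: 13.75
position: [0.4631, -0.2061, 0.1402]
ft_force: [-0.5, 2.0, 2.9]
position: [0.4632, -0.2061, 0.1392]
tool_rot: [[0.251, -0.968, 0.0], [-0.968, -0.251, -0.0], [0.0, -0.0, -1.0]]
ft_force: [0.4, 1.4, 4.5]
[ 0.1937 -0.0571 -0.0243] [0.3624 1.3976 4.476 ]
```

Side force eased. Another small shift and on down, slowly.

```bash
python3 -m jog '[{"linear":[-0.015,0,0.025],"roll":0},{"linear":[0,0,0],"roll":0},{"linear":[0,0,0],"roll":0}]' | egrep 'pos|ft|time'; python3 -m jog '[{"linear":[0,0,0.025],"roll":0},{"linear":[0,0,0],"roll":0},{"linear":[0,0,0],"roll":0}]' | egrep 'pos|ft|rot'; python3 -c "
from h import *
print(env.observe()['wrist_torque'],env.observe()['ft_force'])"
```

```text
time_s: 14.25
position: [0.4631, -0.2057, 0.1383]
ft_force: [0.1, 0.2, 4.7]
position: [0.4631, -0.2057, 0.1373]
tool_rot: [[0.251, -0.968, 0.001], [-0.968, -0.251, -0.001], [0.001, -0.0, -1.0]]
ft_force: [0.3, -0.5, 6.1]
[ 0.0219 -0.0175 -0.0141] [ 0.3459 -0.4868  6.0524]
```

```bash
python3 -m jog '[{"linear":[0,0,0.02],"roll":0},{"linear":[0,0,0],"roll":0},{"linear":[0,0,0],"roll":0}]' | egrep 'pos|ft|time'; python3 -m jog '[{"linear":[0,0,0.02],"roll":0},{"linear":[0,0,0],"roll":0},{"linear":[0,0,0],"roll":0}]' | egrep 'pos|ft'; python3 -c "
from h import *
print(env.observe()['wrist_torque'])"
```

```text
time_s: 14.75
position: [0.4631, -0.2057, 0.1366]
ft_force: [0.1, 0.7, 5.6]
position: [0.4631, -0.2057, 0.1359]
ft_force: [0.6, 0.1, 7.3]
[-0.0467  0.0477 -0.0118]
```

```bash
python3 -m jog '[{"linear":[0,0,0.02],"roll":0},{"linear":[0,0,0],"roll":0},{"linear":[0,0,0],"roll":0}]' | egrep 'pos|ft|time';  python3 -c "
from h import *
print(env.observe()['wrist_torque'])"; python3 -m jog '[{"linear":[0,0,0.015],"roll":0},{"linear":[0,0,0],"roll":0},{"linear":[0,0,0],"roll":0}]' | egrep 'pos|ft'; python3 -c "
from h import *
print(env.observe()['wrist_torque'])"
```

```text
time_s: 15.25
position: [0.4632, -0.2057, 0.1352]
ft_force: [0.3, 0.8, 7.2]
[0.0594 0.0275 0.0148]
position: [0.4632, -0.2057, 0.1347]
ft_force: [0.1, 0.8, 7.6]
[ 0.1798 -0.0328  0.0132]
```

```bash
python3 -m jog '[{"linear":[0,0,0.015],"roll":0},{"linear":[0,0,0],"roll":0},{"linear":[0,0,0],"roll":0}]' | egrep 'pos|ft|time';  python3 -c "
from h import *
print(env.observe()['wrist_torque'])"; python3 -m jog '[{"linear":[0,0,0.015],"roll":0},{"linear":[0,0,0],"roll":0},{"linear":[0,0,0],"roll":0}]' | egrep 'pos|ft'; python3 -c "
from h import *
print(env.observe()['wrist_torque'])"
```

```text
time_s: 15.75
position: [0.4629, -0.2054, 0.1335]
ft_force: [0.0, 0.4, 4.5]
[ 0.0114 -0.0191  0.0162]
position: [0.4629, -0.2055, 0.1329]
ft_force: [0.5, -0.4, 4.5]
[-0.0154  0.1011  0.0396]
```

```bash
python3 -m jog '[{"linear":[0,0,0.02],"roll":0},{"linear":[0,0,0],"roll":0},{"linear":[0,0,0],"roll":0}]' | egrep 'pos|ft|time';  python3 -c "
from h import *
print(env.observe()['wrist_torque'])"; python3 -m jog '[{"linear":[0,0,0.02],"roll":0},{"linear":[0,0,0],"roll":0},{"linear":[0,0,0],"roll":0}]' | egrep 'pos|ft'; python3 -c "
from h import *
print(env.observe()['wrist_torque'])"
```

```text
time_s: 16.25
position: [0.4629, -0.2055, 0.1322]
ft_force: [-0.1, 0.2, 5.4]
[0.0471 0.1348 0.0247]
position: [0.4629, -0.2055, 0.1315]
ft_force: [-0.3, 0.2, 7.3]
[ 0.0752  0.1988 -0.0363]
```

```bash
python3 -m jog '[{"linear":[0,0,0.015],"roll":0},{"linear":[0,0,0],"roll":0},{"linear":[0,0,0],"roll":0}]' | egrep 'pos|ft|time|rot';  python3 -c "
from h import *
print(env.observe()['wrist_torque'])"; python3 -m jog '[{"linear":[0,0,0.015],"roll":0},{"linear":[0,0,0],"roll":0},{"linear":[0,0,0],"roll":0}]' | egrep 'pos|ft|rot'; python3 -c "
from h import *
print(env.observe()['wrist_torque'])"
```

```text
time_s: 16.75
position: [0.4629, -0.2055, 0.131]
tool_rot: [[0.251, -0.968, 0.0], [-0.968, -0.251, -0.0], [0.0, -0.0, -1.0]]
ft_force: [-1.5, -0.0, 6.7]
[ 0.0353  0.2345 -0.036 ]
position: [0.4629, -0.2055, 0.1305]
tool_rot: [[0.251, -0.968, 0.0], [-0.968, -0.251, -0.0], [0.0, -0.0, -1.0]]
ft_force: [-1.4, 0.6, 8.7]
[0.1055 0.2707 0.0123]
```

```bash
python3 -m jog '[{"linear":[0,0.008,0.015],"roll":0},{"linear":[0,0,0],"roll":0},{"linear":[0,0,0],"roll":0}]' | egrep 'pos|ft|time';  python3 -c "
from h import *
print(env.observe()['wrist_torque'])"; python3 -m jog '[{"linear":[0,0,0],"roll":0}]' | egrep 'pos|ft'; python3 -c "
from h import *
print(env.observe()['wrist_torque'])"
```

```text
time_s: 17.25
position: [0.4629, -0.2055, 0.13]
ft_force: [0.6, 1.5, 8.6]
[ 0.252   0.0704 -0.0213]
position: [0.4628, -0.2055, 0.13]
ft_force: [-0.2, 0.5, 8.0]
[0.2499 0.0801 0.0053]
```

```bash
python3 -m jog '[{"linear":[0,0,0.015],"roll":0},{"linear":[0,0,0],"roll":0},{"linear":[0,0,0],"roll":0}]' | egrep 'pos|ft|time';  python3 -c "
from h import *
print(env.observe()['wrist_torque'])"; python3 -m jog '[{"linear":[0,0,0.015],"roll":0},{"linear":[0,0,0],"roll":0},{"linear":[0,0,0],"roll":0}]' | egrep 'pos|ft'; python3 -c "
from h import *
print(env.observe()['wrist_torque'])"
```

```text
time_s: 17.58
position: [0.4628, -0.2055, 0.1295]
ft_force: [-0.2, 1.4, 8.5]
[0.188  0.0884 0.0052]
position: [0.4628, -0.2055, 0.1289]
ft_force: [-0.7, 0.8, 9.1]
[ 0.2717  0.1389 -0.0176]
```

```bash
python3 -m jog '[{"linear":[0,0,0.015],"roll":0},{"linear":[0,0,0],"roll":0},{"linear":[0,0,0],"roll":0}]' | egrep 'pos|ft|time';  python3 -c "
from h import *
print(env.observe()['wrist_torque'])"; python3 -m jog '[{"linear":[0,0,0],"roll":0}]' | egrep 'pos|ft'
python3 - <<'E'
from h import *
print(env.observe()['wrist_torque'])
im=optics.get_image("scene")[:,:,::-1]; cv2.imwrite("pics/press_s.png",im)
a=cv2.imread("pics/pre_s.png")
t=optics.get_image("top")[:,:,::-1]
cs=optics.calibration("scene");ct=optics.calibration("top")
x,y=proj(cs,(.463,-.206,.11)).astype(int);u,v=proj(ct,(.463,-.206,.16)).astype(int);print(x,y,u,v)
w=optics.get_image("wrist")[:,:,::-1]
r=lambda i:cv2.resize(i,(400,300),interpolation=cv2.INTER_CUBIC)
S=lambda i,x,y:r(i[y-60:y+60,x-80:x+80])
cv2.imwrite("pics/press.png",np.vstack([np.hstack([S(a,x,y),S(im,x,y)]),np.hstack([S(t,u,v),r(w)])]))
E
```

```text
time_s: 18.08
position: [0.4628, -0.2055, 0.1284]
ft_force: [-0.2, 2.1, 10.3]
[ 0.2387  0.2057 -0.0454]
position: [0.4629, -0.2055, 0.1284]
ft_force: [-0.6, 2.4, 10.9]
[ 0.2769  0.2096 -0.0521]
433 234 410 275
```

View pics/press.png

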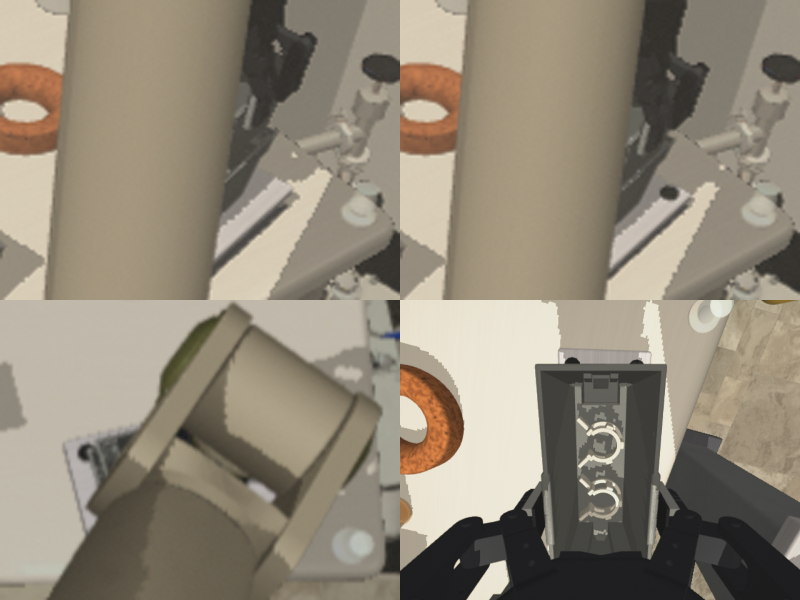

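```bash
python3 -m jog '[{"linear":[0,0,-0.1],"roll":0},{"linear":[0,0,-0.1],"roll":0},{"linear":[0,0,0],"roll":0},{"linear":[0,0,0],"roll":0}]' | egrep 'pos|ft|time';python3 -m jog '[{"linear":[0,0,-0.03],"roll":0},{"linear":[0,0,0],"roll":0},{"linear":[0,0,0],"roll":0}]' | egrep 'pos|ft|time';  python3 -c "
from h import *
print(env.observe()['wrist_torque'])"; python3 -m jog '[{"linear":[0,0,-0.03],"roll":0},{"linear":[0,0,0],"roll":0},{"linear":[0,0,0],"roll":0}]' | egrep 'pos|ft'; python3 -c "
from h import *
print(env.observe()['wrist_torque'])"
```

```text
time_s: 18.65
position: [0.4624, -0.2053, 0.1356]
ft_force: [-0.7, 0.8, 1.3]
time_s: 18.9
position: [0.4623, -0.2053, 0.1366]
ft_force: [0.3, -0.8, -0.1]
[ 0.0162  0.1344 -0.039 ]
position: [0.4625, -0.2054, 0.138]
ft_force: [0.5, 0.2, -1.4]
[ 0.0085 -0.0098 -0.0195]
```

```bash
python3 -m jog '[{"linear":[0,0,-0.03],"roll":0},{"linear":[0,0,0],"roll":0},{"linear":[0,0,0],"roll":0}]' | egrep 'pos|ft|time';python3 -m jog '[{"linear":[0,0,-0.03],"roll":0},{"linear":[0,0,0],"roll":0},{"linear":[0,0,0],"roll":0}]' | egrep 'pos|ft|time';  python3 -c "
from h import *
print(env.observe()['wrist_torque'])"; python3 -m jog '[{"linear":[0,0,0],"roll":0}]' | egrep 'pos|ft'; python3 -c "
from h import *
print(env.observe()['wrist_torque'])"
```

```text
time_s: 19.4
position: [0.4625, -0.2054, 0.1392]
ft_force: [0.4, -0.0, -3.5]
time_s: 19.65
position: [0.4625, -0.2054, 0.1405]
ft_force: [-0.6, -0.6, -4.6]
[-0.0143  0.0021  0.0222]
position: [0.4625, -0.2054, 0.1404]
ft_force: [-0.7, 0.1, -5.0]
[-0.0083 -0.0132 -0.0462]
```

```bash
python3 -m jog '[{"linear":[0,0,0.03],"roll":0},{"linear":[0,0,0.028],"roll":0},{"linear":[0,0,0],"roll":0},{"linear":[0,0,0],"roll":0}]' | egrep 'pos|ft|time' && python3 -m jog '[{"linear":[0,0,0],"roll":0},{"linear":[0,0,0],"roll":0},{"linear":[0,0,0],"roll":0},{"linear":[0,0,0],"roll":0},{"linear":[0,0,0],"roll":0},{"linear":[0,0,0],"roll":0},{"linear":[0,0,0],"roll":0},{"linear":[0,0,0],"roll":0}]' 1 && python3 -m jog '[{"linear":[0,0,-0.1],"roll":0},{"linear":[0,0,-0.3],"roll":0},{"linear":[0,0,-0.5],"roll":0},{"linear":[0,0,-0.5],"roll":0},{"linear":[0,0,-0.5],"roll":0},{"linear":[0,0,-0.5],"roll":0},{"linear":[0,0,-0.3],"roll":0},{"linear":[0,0,-0.1],"roll":0},{"linear":[0,0,0],"roll":0},{"linear":[0,0,0],"roll":0}]'
```

```text
time_s: 20.07
position: [0.4627, -0.2056, 0.1384]
ft_force: [0.0, 0.7, -1.8]
time_s: 20.73
position: [0.4626, -0.2055, 0.1382]
tool_rot: [[0.251, -0.968, -0.0], [-0.968, -0.251, 0.0], [-0.0, -0.0, -1.0]]
ft_force: [0.7, 0.1, -0.3]
grip_width: 0.0854
gripper_force: 0.0
time_s: 21.57
position: [0.4623, -0.2053, 0.2496]
tool_rot: [[0.251, -0.968, -0.001], [-0.968, -0.251, 0.001], [-0.001, 0.001, -1.0]]
ft_force: [0.7, -0.4, -0.6]
grip_width: 0.0858
gripper_force: 0.0
```

Run:
```python
from h import *
import json
c=optics.calibration("wrist");w=optics.get_image("wrist")[:,:,::-1]
json.dump({k:np.array(v).tolist() for k,v in c.items()},open("w5.json","w"))
cv2.imwrite("pics/w5.png",w)
x,y=proj(c,(.463,-.206,.16)).astype(int);print(x,y)
y0=max(0,y-170);x0=x-160;print(x0,y0)
cv2.imwrite("pics/crop5.png",cv2.resize(w[y0:y0+300,x0:x0+320],None,fx=2,fy=2,interpolation=cv2.INTER_CUBIC))
```

```text
319 242
159 72
```

View pics/crop5.png

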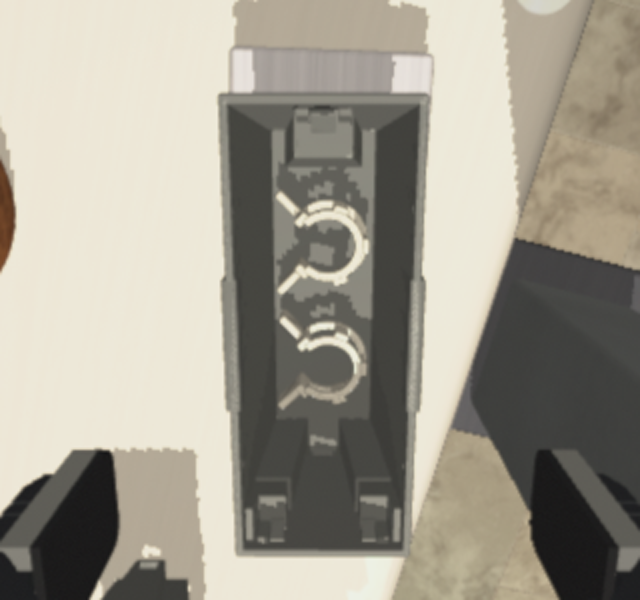

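Run:
```python
from h import *
import json
def ends(c,P,z):
    a=[ray(c,p,z) for p in P]; d=np.linalg.norm
    print(z,"far w",d(a[0]-a[1]),"near w",d(a[2]-a[3]),"len",d(a[0]+a[1]-a[2]-a[3])/2,np.mean(a,0)[:2])
c2=json.load(open("w2.json"));ends(c2,[(182+x/2.3,83+y/2.3) for x,y in [(228,73),(428,72),(413,530),(245,530)]],.102)
c=json.load(open("w5.json"))
P=[(159+x/2,72+y/2) for x,y in [(219,96),(428,96),(409,554),(237,553)]]
for z in(.160,.164,.168): ends(c,P,z)
rect(c,[P[0],P[3],P[2],P[1]],.164)
```

```text
0.102 far w 0.0634461335369322 near w 0.0627292459240965 len 0.1613484193824613 [0.5032 0.0816]
0.16 far w 0.06533096627010213 near w 0.0651370306819978 len 0.16431200949982327 [ 0.4615 -0.2042]
0.164 far w 0.06420073430287397 near w 0.06401015381899934 len 0.16146939601438373 [ 0.4618 -0.2054]
0.168 far w 0.0630705023356459 near w 0.06288327695600086 len 0.1586267825289442 [ 0.4621 -0.2066]
centre [ 0.4618 -0.2054  0.164 ] len 0.16146939601438376 wid 0.06410510848323513 yaw+x -75.45358171809997 tops/bots yaw [np.float64(-75.41956637818603), np.float64(-75.48750986459108)]
```

```bash
python3 -c "
from rig import env
print(env.close_job())"
```

```text
the job is handed in; nothing more can be done
None
```

The clip tote is stacked half-turned on the vial tote and handed in at about 22 s of the 62 s allowed; the verdict did not come back. Peak push was about 12 N. A pull of about 3 N afterwards showed the catches holding, and the last picture put its rim at 164 mm, the height expected when home, and level. The clips were in place; I did not look at the vials again once the tote was over them.

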